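Draw a potting mould shut with its over-centre latch

ROBOT

A 6-joint arm with a two-finger parallel gripper is mounted at the origin on a cart in front of the work surface, level with it; the furniture and walls round the work are solid. World frame = base frame: x ahead of the robot, y to its left, z up, the work surface at z = 0. Lengths are in m, angles in rad, forces in N, time in s.
With the tool pointing down it reaches from about 0.275 to 1 m from the base axis. Payload 8.4 kg.
Tool frame: the origin (TCP) lies on the centre line of the jaws, within the pads' length; the fingertips stand 17 mm ahead of it and the grasp point (between the pads) lies 2 mm behind it (bot.tcp_to_tips is the y of the fingertips in the tool frame, in m); y points along the fingers, z is the direction in which the jaws open and shut, and the axes are right-handed (so a half turn about y gives the same grasp; the last joint's range is limited). The gripper opens to 85 mm and grips with 20 to 120 N. Pads are 22 mm wide; open, the fingers measure 114 mm over their backs; the gripper's body (76 mm by 85 mm) begins 54 mm behind the grasp point. The pads swing forward as they close: fully open they stand 13 mm farther back than shut.
Start: joints at [1.198, 0.353, 1.633, -0, 1.155, -0.002], TCP at [0.226, 0.583, 0.248] pointing down, gripper open.
Joint ranges: [-2.63, 2.63], [-0.92, 2.1], [0.06, 2.66], [-1.3, 4.44], [0, 2.69], [-3.02, 3.02]. Speed limits (rad/s): [2.22, 2.22, 2.79, 3.14, 3.14, 3.14].

INTERFACE

Orientations are given as a unit quaternion [x, y, z, w].
In Python, from workcell import bot, hand, kinematics, get_obs, vision, hand_in gives the robot as it stands. The module is installed in compiled form; this text tells all that it offers. Calls block until the motion is done:
- bot.reach(position, orientation): joint-space move of the TCP to a pose.
- bot.servo_line(position, ori=None, velocity=0.15): straight line of the TCP; ori=None keeps the orientation; velocity is the mean speed in m/s.
- bot.goto_joints(angles): joint-space move.
- hand.move_gripper(opening, strength=None): finger opening in m; strength is the grip in N (None keeps the last); returns when the fingers have stopped.
- bot.dwell(seconds).
- kinematics.solve_ik(position, orientation): joint angles nearest the present ones, or None.
- get_obs(): the state.
- vision.read_camera(name): name is "scene" or "top" or "wrist"; returns a dict with "frame" (400x640x3 uint8, red, green, blue), "intrinsics" (3x3 intrinsics, pixels), "dist" ([k1, k2, p1, p2, k3] as OpenCV has them; the pictures are not rectified), "view" (4x4, takes a point from world to camera coordinates). Camera axes: x right, y down, z forward; pixel columns grow to the right and rows downward; lengths in m; the calibration is good to about 2 mm. A picture is of the moment at which its call begins. There is no depth.
A pose or a line that the arm cannot do raises bot.IKError and nothing moves.
- hand_in(): hands the job in, once; it reports no verdict.
The state is a dict: "time_s": time; "joint_pos": joint angles; "joint_vel": joint speeds; "joint_efforts": joint torques, N m; "position": TCP position; "orientation": TCP orientation; "wrist_force": force on the tool from outside, world axes, zero at the start; "ft_torque": the same for the moment, N m; "gripper_width": finger opening in m.
Only numpy, scipy, OpenCV 4.12 (cv2) and the standard library are available. Lean on these libraries where they do the work, as an engineer would, in place of code of your own. Each camera call takes 0.05 s, during which the arm holds its last target.

TASK

The two-part potting mould on the bench is loaded and must be latched shut. Slide its loose half up until it just touches the orange seal, drop the bar of the latch's wire loop into the groove of the steel keeper on that half and draw it back until it bears under the hook, then press the latch lever over past centre until it lies fully flat, so that the latch alone keeps the seal squeezed. Go by feel: the bar must not be forced down onto the keeper, push and press only as hard as needed, and leave the other things on the bench alone.

Things in the scene. Friction and masses are not known exactly. Their poses are not given: they have to be found in the camera images.
- potting_mould: Two-part aluminium mould on a dark plate (242x132x12 mm) screwed to the bench. Origin: on the bench, on the centre line under the fixed half's joint face. +x: draw direction, from latch lever to keeper; y sideways; z up. Plate x -128..114 mm; fixed half x -110..0, 100 wide, top z 50, with a rib 32 wide, x -122..-34, to z 72, carrying the latch. The loose half slides along x.
- mould_gap (a joint): Gap between the halves' metal faces, m: 0 metal on metal, 0.034 end of travel. The half slides with about 2.5 N of drag and stays where left. The orange seal stands 8 mm proud of the fixed half, so is touched at 0.008; it takes about 11 N per mm and springs back. The loop reaches the keeper only at gaps below about 0.012.
- front_block: The loose half with the keeper on top: aluminium block 62 mm long in x, 100 wide, top 50 mm above the bench. Origin: on the centre line at bench height, in its joint face; axes as potting_mould. Its outer end face, x = 62 mm, z 12.6..50 mm, is where it can be pushed.
- keeper_groove (a point): Middle of the groove's floor in the steel keeper (27 mm wide) on the loose half, 79 mm above the bench; axes as potting_mould. The groove runs along y, 7.5 mm wide at its mouth (half either side of this point). On its lever side (-x) a hook 6 mm thick leans 10 degrees over it, top 10 mm above the floor; beyond it a flat-topped rib, 8 mm above the floor, 17 mm long in x.
- latch_loop: Wire loop (U-bolt) hinged to the lever. Origin: middle of its hinge pin; +x along its two legs to the bar. 5 mm round steel, legs 40 mm apart on centres; black rubber sleeves 30..78 mm from the origin, 47 mm over both: grip across them. Threaded ends set anew each time: bar centre 85.5 to 90.5 mm from the origin, not measured. Stiff hinge (0.02 N m): stays where left, turns with the lever unless its bar is caught under the hook.
- lever_angle (a joint): Lever angle, rad: 0 flat and latched, on its rubber stop (lying towards the mould's -x); 1.57 upright; up to 1.95. Dead centre at 0.17. Stays where left (0.03 N m) unless the loop pulls it. The loop's hinge pin is on it, 16 mm from the pivot (x -15.8, z -2.8 mm from the pivot when flat), so moving the loop swings the lever.
- loop_angle (a joint): Angle of the loop on the lever, rad: the loop's legs point up from the horizontal by loop_angle minus lever_angle (0 when the latch is shut and the legs are level).
- lever_pivot (a point): Axis of the lever on its bracket, on the centre line, 58 mm behind the joint face of the fixed half and 84 mm above the bench; axis along the mould's y; axes as potting_mould.
- latch_lever: The latch lever: steel channel 23 mm wide with a black ribbed grip. Origin: on the lever pivot axis; it extends to x = -72 mm in its own frame. Its pressing face (up when flat, towards the keeper when upright) is at own z = +8 to +9 mm.
- lever_press (a point): Point on the pressing face of the lever, 50 mm from the pivot along the lever.
- pcb_h: Green circuit board with wires, 64 x 152 x 16 mm, lying; origin under its middle. A bystander, not to be moved.
- pcb_a: Green circuit board with wires, 64 x 128 x 16 mm, lying; origin under its middle. A bystander, not to be moved.
- torque_driver: Orange and blue driver, 186 x 33 x 34 mm, lying; origin under its middle. A bystander, not to be moved.
- driver_yellow: Short yellow screwdriver, 115 x 28 x 26 mm, lying; origin under its middle. A bystander, not to be moved.
- screw_dish: Small grey dish of screws, 62 x 62 x 18 mm; origin under its middle. A bystander, not to be moved.
- glue_bottle: Pink glue bottle with white cap, 39 x 38 x 120 mm, standing; origin under its middle. A bystander, not to be moved.
- housing_c: Black round motor housing standing on edge, 48 x 114 x 141 mm; origin under its middle. A bystander, not to be moved.
- esd_brush: Black brush, 172 x 38 x 9 mm, lying; origin under its middle. A bystander, not to be moved.

How it is judged:
By the outcome, as a careful person would: the job done as asked, in the order asked, and still so for the second after the job is handed in, with the robot touching nothing.
It also fails if it takes over 70 s, if anything falls off the work surface, if the arm or the gripper's body presses on something with over 40 N, if the wrist force passes 120 N, or if a joint passes its speed limit or range.

## Working session

There is one attempt and no reset: what is moved stays moved. The work goes in short steps, each a Python script; the robot and the scene stay as the last script left them, time stands still between calls to the robot, and variables do not carry over. Pictures are saved under pics/ and viewed, and the job is handed in when it is done.

```bash
ls; mkdir -p pics
python3 - <<'E'
from workcell import bot, hand, kinematics, get_obs, vision
import cv2
o=get_obs(); print(o)
for n in ["scene","top","wrist"]:
    r=vision.read_camera(n); cv2.imwrite(f"pics/{n}0.png",r["frame"][:,:,::-1]); print(n,r["intrinsics"].tolist(),r["dist"],r["view"].round(4).tolist())
print(bot.tcp_to_tips)
E
```

```text
pics
{'time_s': 0.0, 'joint_pos': array([ 1.19756676e+00,  3.53651652e-01,  1.63416183e+00, -2.52309105e-05,
        1.15518612e+00, -2.41097972e-03]), 'joint_vel': array([ 0.00145615, -0.00121419,  0.00110283,  0.00163281, -0.00071281,
        0.00011331]), 'joint_efforts': array([ 6.38369293e-04, -6.05244970e+01, -3.42074203e+01, -8.59593570e-05,
        9.21026309e-03,  2.56437687e-06]), 'position': array([0.22633068, 0.58208187, 0.24754762]), 'orientation': array([ 0.69547829, -0.13043559,  0.13026587, -0.69449788]), 'wrist_force': array([0.38989056, 0.85550877, 0.22766739]), 'ft_torque': array([-0.04161131,  0.01940289, -0.05788004]), 'gripper_width': 0.0853390062683744}
scene [[431.20478218226054, 0.0, 320.38424474683245], [0.0, 431.20478218226054, 202.53203360748466], [0.0, 0.0, 1.0]] [-0.0708999  0.         0.         0.         0.       ] [[0.7119, -0.7022, 0.0113, -0.2625], [-0.495, -0.5131, -0.7012, 0.4082], [0.4982, 0.4936, -0.7129, 1.0679], [0.0, 0.0, 0.0, 1.0]]
top [[453.09870719441943, 0.0, 317.6534617748777], [0.0, 453.09870719441943, 199.15369653568965], [0.0, 0.0, 1.0]] [-0.08314063  0.          0.          0.          0.        ] [[-0.0388, -0.9992, -0.004, 0.1735], [-0.9788, 0.0388, -0.2009, 0.5049], [0.2009, -0.0039, -0.9796, 1.3484], [0.0, 0.0, 0.0, 1.0]]
wrist [[319.0694921335489, 0.0, 326.9891773165279], [0.0, 319.0694921335489, 197.85344491904834], [0.0, 0.0, 1.0]] [0.0076994 0.        0.        0.        0.       ] [[0.3622, 0.9321, -0.0005, -0.6244], [0.8884, -0.345, 0.3028, -0.0395], [0.2821, -0.1101, -0.9531, 0.3787], [0.0, 0.0, 0.0, 1.0]]
0.017
```

View pics/scene0.png

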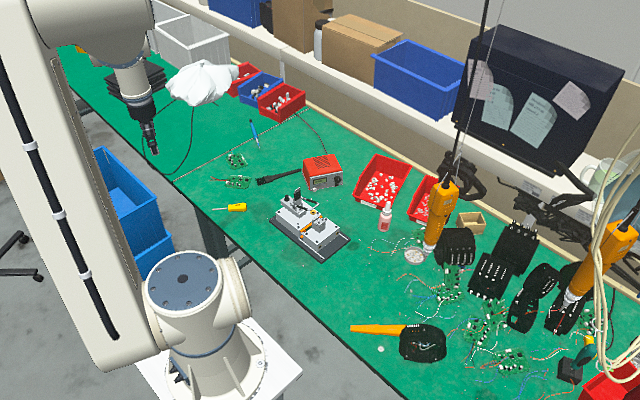

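View pics/top0.png

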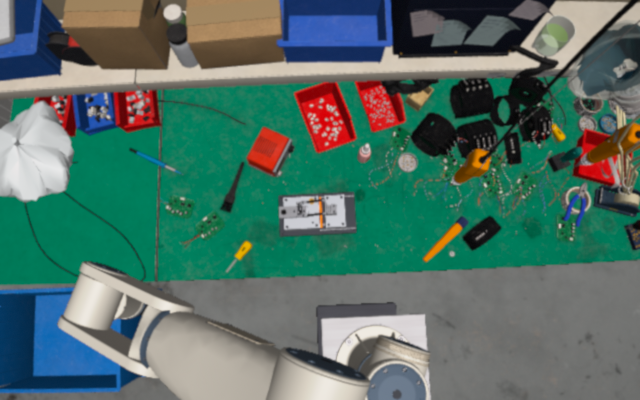

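View pics/wrist0.png

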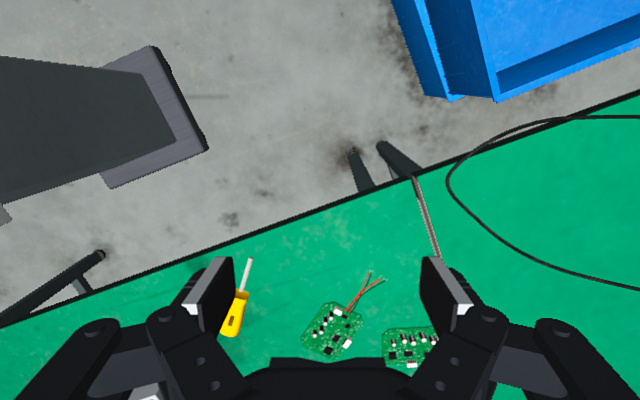

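```bash
python3 - <<'E'
import cv2
a=cv2.imread("pics/top0.png")[180:245,265:370]; cv2.imwrite("pics/topc.png",cv2.resize(a,None,fx=7,fy=7,interpolation=cv2.INTER_CUBIC))
a=cv2.imread("pics/scene0.png")[175:275,260:360]; cv2.imwrite("pics/scenec.png",cv2.resize(a,None,fx=6,fy=6,interpolation=cv2.INTER_CUBIC))
E
cat > H.py <<'E'
from workcell import bot, hand, kinematics, get_obs, vision
import numpy as np, cv2
from scipy.spatial.transform import Rotation as R
def ray(r,px):
    p=cv2.undistortPoints(np.array([[px]],float),r["intrinsics"],np.array(r["dist"]))[0,0]
    V=np.array(r["view"]); d=V[:3,:3].T@np.array([p[0],p[1],1]); c=-V[:3,:3].T@V[:3,3]
    return c,d/np.linalg.norm(d)
def onplane(r,px,z):
    c,d=ray(r,px); return c+d*(z-c[2])/d[2]
def tri(rs,pxs):
    A=np.zeros((3,3));b=np.zeros(3);L=[]
    for r,p in zip(rs,pxs):
        c,d=ray(r,p);M=np.eye(3)-np.outer(d,d);A+=M;b+=M@c;L.append((c,d))
    X=np.linalg.solve(A,b)
    return X,[np.linalg.norm((np.eye(3)-np.outer(d,d))@(X-c)) for c,d in L]
def proj(r,P):
    P=np.asarray(P,float).reshape(-1,3);V=np.array(r["view"])
    return cv2.projectPoints(P,cv2.Rodrigues(V[:3,:3])[0],V[:3,3],r["intrinsics"],np.array(r["dist"]))[0].reshape(-1,2)
def snap(n,name):
    import pickle
    r=vision.read_camera(n); cv2.imwrite(f"pics/{name}.png",r["frame"][:,:,::-1]); pickle.dump(r,open(f"pics/{name}.pkl","wb")); return r
def load(name):
    import pickle; return pickle.load(open(f"pics/{name}.pkl","rb"))
def st(o=None):
    o=o or get_obs(); print("t%.2f p%s f%s tq%s w%.4f"%(o["time_s"],o["position"].round(4),o["wrist_force"].round(2),o["ft_torque"].round(2),o["gripper_width"])); return o
def crop(name,x0,x1,y0,y1,f,out):
    a=cv2.imread(f"pics/{name}.png")[y0:y1,x0:x1]; cv2.imwrite(f"pics/{out}.png",cv2.resize(a,None,fx=f,fy=f,interpolation=cv2.INTER_CUBIC))
E
```

```text
(no output)
```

View pics/topc.png

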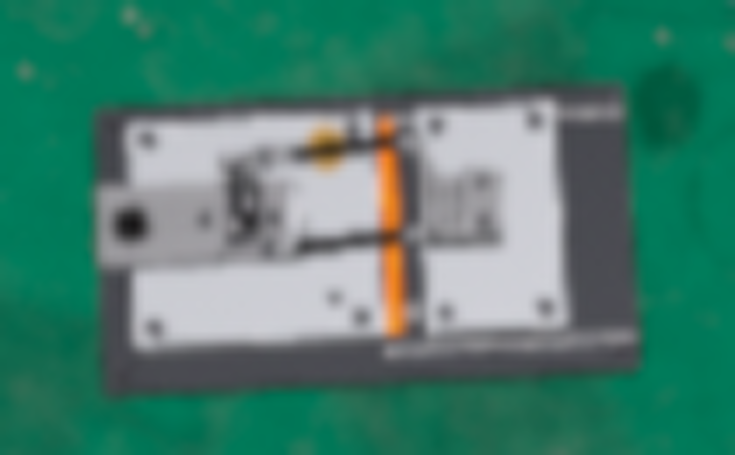

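View pics/scenec.png

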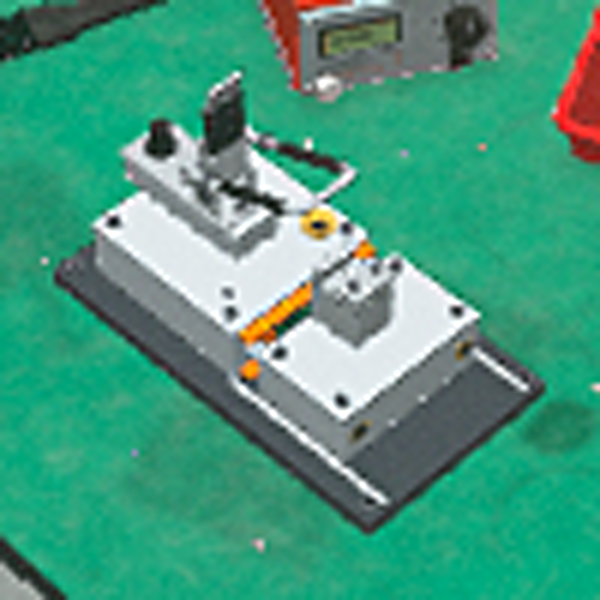

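Run:
```python
from H import *
top=snap("top","t1"); sc=snap("scene","s1"); w=snap("wrist","w1"); o=st()
for p in [(97,107),(622,87),(640,370),(105,395)]:
    print(onplane(top,(265+p[0]/7,180+p[1]/7),.012).round(4))
for p in [(57,270),(370,525),(545,385)]:
    print('s',onplane(sc,(260+p[0]/6,175+p[1]/6),.012).round(4))
Rt=R.from_quat(o["orientation"]).as_matrix();print(Rt.round(3))
V=w["view"];c=-V[:3,:3].T@V[:3,3]; print("cam in tool",Rt.T@(c-o["position"]),(V[:3,:3]@Rt).round(3).tolist())
```

```text
t0.30 p[0.2264 0.5824 0.248 ] f[ 0.18 -0.31 -0.1 ] tq[ 0.   -0.01  0.  ] w0.0854
[0.537  0.2765 0.012 ]
[0.5368 0.0372 0.012 ]
[0.4069 0.0362 0.012 ]
[0.4051 0.2758 0.012 ]
s [0.4078 0.2751 0.012 ]
s [0.4096 0.0362 0.012 ]
s [0.5383 0.0367 0.012 ]
[[ 0.932 -0.     0.362]
 [-0.362 -0.     0.932]
 [-0.    -1.    -0.   ]]
cam in tool [-0.0770994  -0.12488743 -0.00019664] [[-0.0, -0.001, 1.0], [0.953, -0.303, -0.0], [0.303, 0.953, 0.001]]
```

```bash
cat >> H.py <<'E'
W0=np.array([0.4715,0.149,0.]); d=np.deg2rad(0.3)
try:
    import json; _m=json.load(open("mould.json")); W0=np.array(_m["W0"]); d=_m["d"]
except Exception: pass
EX=np.array([np.sin(d),-np.cos(d),0]); EY=np.array([np.cos(d),np.sin(d),0]); EZ=np.array([0,0,1.])
M=np.array([EX,EY,EZ]).T
def m2w(p): return W0+M@np.asarray(p,float)
def w2m(p): return M.T@(np.asarray(p,float)-W0)
# tool orientation: x=mould +x*s, y = down rotated by pitch about mould y, z
def ori(pitch=0.,s=1,yaw=0.):
    # base: tool x=s*EX, y=-EZ, z=s*EY ; jaws along mould y. pitch: rotates tool so that fingers tip direction swings to +x mould
    B=np.array([s*EX,-EZ,s*EY]).T
    Rm=M@R.from_euler('y',-pitch).as_matrix()@M.T
    Rz=R.from_euler('z',yaw).as_matrix()
    return R.from_matrix(Rz@Rm@B).as_quat()
E
python3 - <<'E'
from H import *
for s in (1,-1):
  for p in ([0,60,230],[0,0,100],[70,0,50],[-100,0,110]):
    q=kinematics.solve_ik(m2w(np.array(p)/1000),ori(0,s)); print(s,p,None if q is None else np.round(q,2))
E
```

```text
1 [0, 60, 230] [ 0.27  0.26  1.81 -0.    1.07  0.27]
1 [0, 0, 100] [ 0.3   0.36  2.03 -0.    0.75  0.3 ]
1 [70, 0, 50] [ 0.16  0.43  2.09 -0.    0.63  0.16]
1 [-100, 0, 110] [ 0.48  0.39  1.94 -0.    0.81  0.48]
-1 [0, 60, 230] [ 0.27  0.26  1.81 -0.    1.07 -2.88]
-1 [0, 0, 100] [ 0.3   0.36  2.03 -0.    0.75 -2.84]
-1 [70, 0, 50] [ 0.16  0.43  2.09 -0.    0.63 -2.98]
-1 [-100, 0, 110] [ 0.48  0.39  1.94 -0.    0.81 -2.66]
```

Run:
```python
from H import *
for i,p in enumerate([(10,70,240),(10,-60,240)]):
    bot.reach(m2w(np.array(p)/1000),ori()); snap("wrist",f"v{i}"); st()
```

```text
t2.32 p[0.5414 0.1403 0.24  ] f[0.29 0.34 0.63] tq[ 0.02 -0.03  0.01] w0.0854
t2.95 p[0.4123 0.1393 0.2405] f[0.57 0.51 0.08] tq[ 0.01  0.01 -0.03] w0.0855
```

View pics/v0.png

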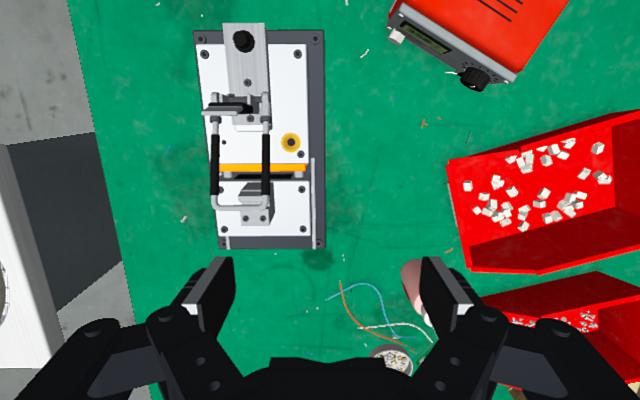

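View pics/v1.png

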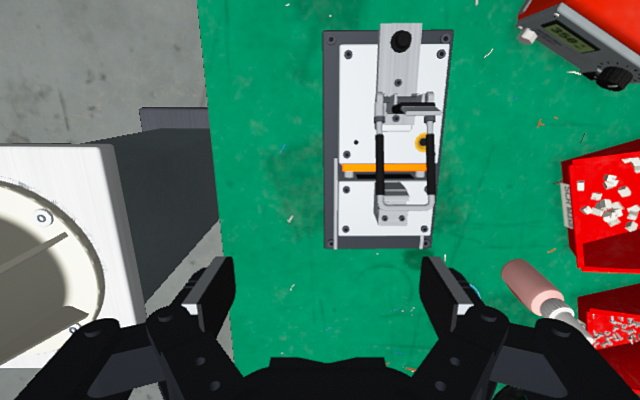

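Run:
```python
from H import *
crop("v0",190,330,15,255,2.5,"v0c"); crop("v1",315,455,15,255,2.5,"v1c")
a=cv2.imread("pics/v0c.png");b=cv2.imread("pics/v1c.png");cv2.imwrite("pics/vc.png",np.hstack([a,b]))
```

```text
(no output)
```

View pics/vc.png

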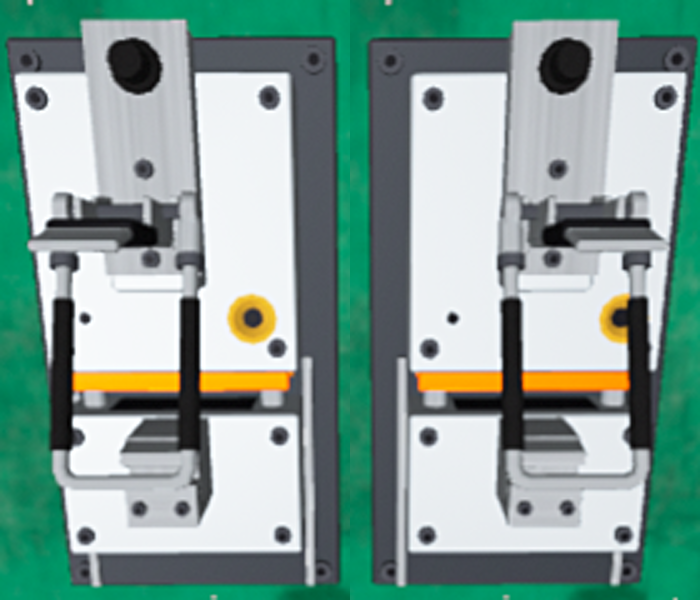

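Run:
```python
from H import *
a,b=load("v0"),load("v1")
f=lambda p:(190+p[0]/2.5-.3,15+p[1]/2.5-.3)
g=lambda p:(315+(p[0]-350)/2.5-.3,15+p[1]/2.5-.3)
P={"plateTL":((7,39),(370,39)),"plateTR":((335,39),(697,39)),"plateBR":((340,585),(640,582)),"plateBL":((70,582),(373,585)),
"fixTL":((15,74),(412,73)),"fixTR":((290,73),(685,73)),
"lsBR":((301,551),(621,551)),"lsBL":((75,551),(409,551)),"lsTR":((299,415),None),
"keepBL":((130,526),(511,526)),"keepBR":((200,526),(581,526)),"kscrewL":((139,508),(524,508)),"kscrewR":((183,508),(567,508)),
"barmid":((126,482),(577,482)),"slTL":((62,300),(512,300)),"slTR":((189,300),(638,300)),"slBL":((61,449),(513,449)),"slBR":((188,451),(639,450)),
"ribscrew":((143,169),(557,168)),"ribTL":((80,20),(510,20)),"ribTR":((187,20),(618,20)),
"leverTipL":((28,246),None),"lvR":((125,246),(665,246)),"lvL":((30,246),(572,246)),
"fixscrewTL":((36,98),(433,98)),"fixscrewTR":((268,98),(665,98)),"lsscrBL":((86,535),(427,535)),"lsscrBR":((283,535),(624,535)),"lsscrTR":((279,436),(627,436))}
for k,(p,q) in P.items():
    if q is None: continue
    X,e=tri([a,b],[f(p),g(q)]); print(k,(w2m(X)*1000).round(1),(np.array(e)*1000).round(1))
```

```text
plateTL [-130.6  -64.    10.7] [0.1 0.1]
plateTR [-131.    66.7   10. ] [0. 0.]
plateBR [110.1  68.7   8.6] [0.7 0.7]
plateBL [108.5 -63.1  12.3] [0.8 0.8]
fixTL [-112.9  -48.4   48.1] [0.3 0.3]
fixTR [-113.5   50.7   46.6] [0. 0.]
lsBR [83.4 50.9 29.2] [0.1 0.1]
lsBL [ 76.6 -47.   44.7] [0.1 0.1]
keepBL [ 47.7 -10.2  85.8] [0.1 0.1]
keepBR [47.6 16.3 85.8] [0.1 0.1]
kscrewL [40.  -5.9 87. ] [0.1 0.1]
kscrewR [40.2 10.4 86.2] [0.1 0.1]
barmid [ 15.    2.2 128.8] [0.1 0.1]
slTL [-39.4 -18.2 110.7] [0. 0.]
slTR [-39.4  21.6 110.3] [0. 0.]
slBL [  5.  -18.  126.2] [0.1 0.1]
slBR [  5.5  21.6 125.8] [0.1 0.1]
ribscrew [-79.8   1.2  72.7] [0.2 0.2]
ribTL [-126.   -16.9   69.4] [0.1 0.1]
ribTR [-125.9   18.6   70.2] [0. 0.]
lvR [-57.8  13.9 152. ] [0. 0.]
lvL [-57.8 -10.3 152.8] [0. 0.]
fixscrewTL [-104.5  -40.8   50.9] [0.1 0.1]
fixscrewTR [-104.6   42.9   51.1] [0. 0.]
lsscrBL [ 66.7 -39.6  50.1] [0.1 0.1]
lsscrBR [66.5 44.6 50.3] [0.1 0.1]
lsscrTR [24.  43.4 44.9] [0.1 0.1]
```

```bash
python3 - <<'E'
from H import *
import json
n=W0-.0032*EX+.0019*EY
json.dump({"W0":n.tolist(),"d":float(np.deg2rad(0.72))},open("mould.json","w"))
E
python3 - <<'E'
from H import *
print(W0)
q=ori(-.5)
hand.move_gripper(0.0,40)
bot.reach(m2w([.14,0,.12]),q)
bot.servo_line(m2w([.125,0,.045]),q,.15)
bot.dwell(.3)
f0=np.mean([ (bot.dwell(.03),get_obs()["wrist_force"])[1] for _ in range(6)],0); st(); print(f0)
np.save("f0.npy",f0)
snap("scene","s2")
crop("s2",260,400,150,290,5,"s2c")
E
```

```text
[0.47338322 0.1522099  0.        ]
t5.84 p[0.4751 0.0271 0.0452] f[ 0.02 -0.54 -0.37] tq[-0.26 -0.05 -0.03] w-0.0001
[-0.16263479 -0.2756121  -0.05914376]
```

View pics/s2c.png

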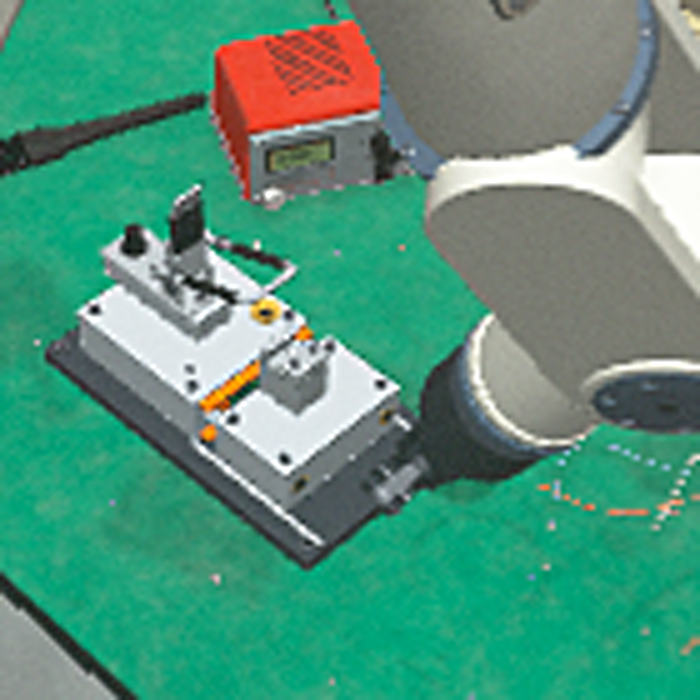

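```bash
cat >> H.py <<'E'
def force(n=4,dt=.012):
    F=[]
    for _ in range(n):
        bot.dwell(dt); F.append(get_obs()["wrist_force"])
    return np.median(F,0)
E
python3 - <<'E'
from H import *
f0=np.load("f0.npy"); q=ori(-.5)
x=.125; seen=0; t0=get_obs()["time_s"]
step=.002
while x>.078:
    x-=step
    bot.servo_line(m2w([x,0,.045]),q,.03)
    f=w=M.T@(force()-f0); fx=f[0]
    p=w2m(get_obs()["position"])
    if abs(fx)>.9 or f[2]>2: print("%.4f act %.4f"%(x,p[0]),f.round(2),"t%.2f"%get_obs()["time_s"])
    if fx>1.5 and not seen: seen=x; step=.0007
    if fx>4.6: break
st()
E
```

```text
0.0850 act 0.0851 [2.65 0.59 1.06] t11.56
0.0843 act 0.0847 [ 6.78 -0.65  2.21] t11.84
t11.84 p[0.4745 0.0675 0.0449] f[ 0.22 -6.98  1.8 ] tq[-1.05  0.14  0.08] w0.0000
```

Run:
```python
from H import *
for i in range(3): print((M.T@(force(6)-np.load("f0.npy"))).round(2))
snap("scene","s3"); snap("wrist","w3")
crop("s3",260,400,150,290,5,"s3c")
```

```text
[ 6.53 -1.03  2.38]
[ 6.97 -0.89  2.36]
[ 6.74 -0.33  2.31]
```

View pics/s3c.png

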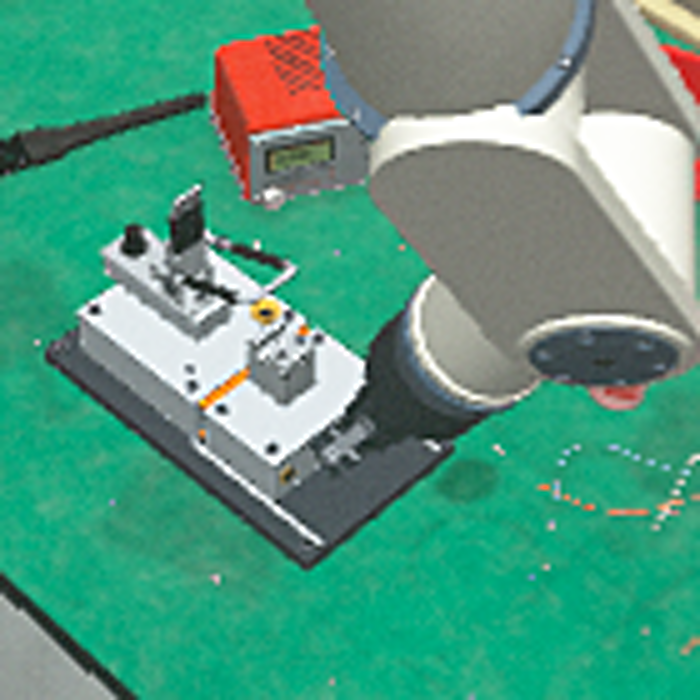

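View pics/w3.png

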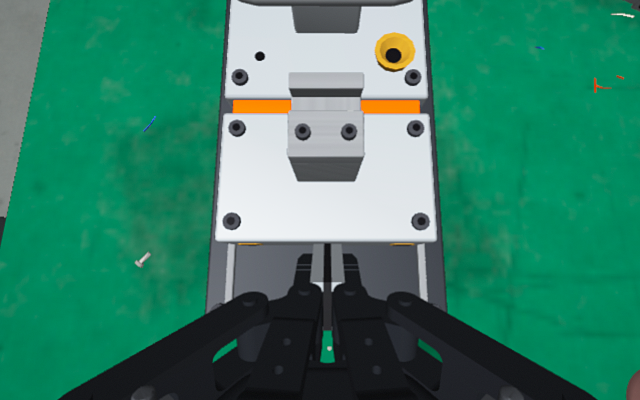

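Run:
```python
from H import *
q=ori(-.5)
bot.servo_line(m2w([.11,0,.05]),q,.1)
bot.servo_line(m2w([.13,0,.12]),q,.25)
hand.move_gripper(0.07)
for i,p in enumerate([(0,50,215),(0,-45,215)]):
    bot.reach(m2w(np.array(p)/1000),ori()); snap("wrist",f"u{i}"); st()
crop("u0",180,330,5,255,2.4,"a");crop("u1",310,460,5,255,2.4,"b")
cv2.imwrite("pics/uc.png",np.hstack([cv2.imread("pics/a.png"),cv2.imread("pics/b.png")]))
```

```text
t14.58 p[0.5225 0.1518 0.214 ] f[ 0.02  0.46 -0.19] tq[-0.04  0.02  0.04] w0.0703
t15.10 p[0.4289 0.1509 0.2149] f[ 0.43 -0.54  0.15] tq[-0.   -0.01 -0.05] w0.0701
```

View pics/uc.png

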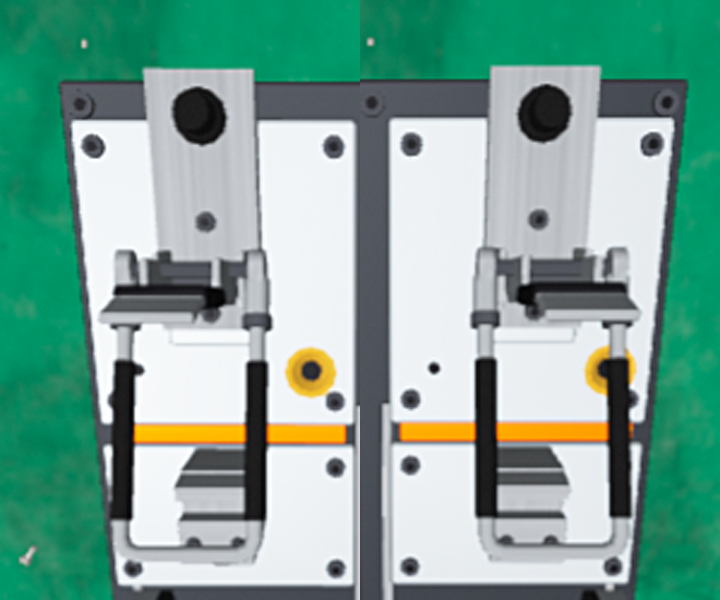

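Run:
```python
from H import *
crop("u0",220,300,140,250,5,"a");crop("u1",350,430,140,250,5,"b")
cv2.imwrite("pics/uc2.png",np.hstack([cv2.imread("pics/a.png"),cv2.imread("pics/b.png")]))
```

```text
(no output)
```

View pics/uc2.png

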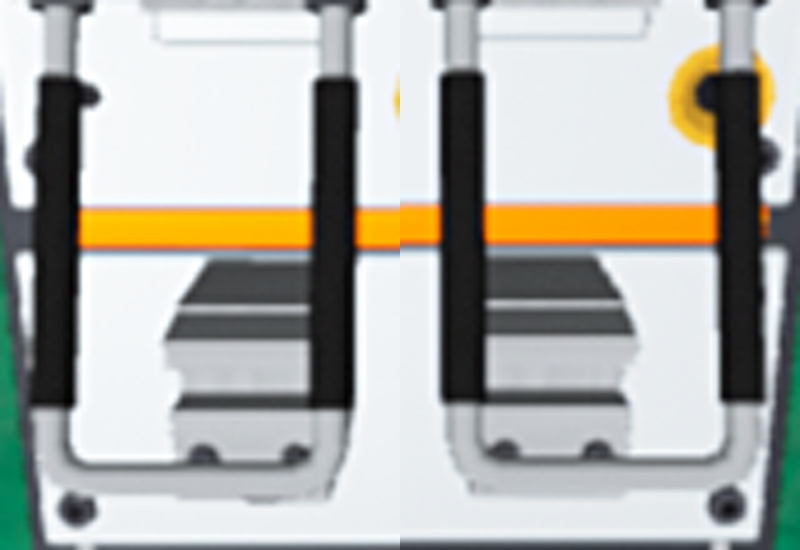

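Run:
```python
from H import *
a,b=load("u0"),load("u1")
f=lambda p:(220+p[0]/5-.4,140+p[1]/5-.4)
g=lambda p:(350+(p[0]-400)/5-.4,140+p[1]/5-.4)
P={"kscrL":((203,455),(505,450)),"kscrR":((295,455),(597,450)),"slTL":((59,76),(463,71)),"slTR":((335,77),(740,71)),"slBL":((53,406),(463,403)),"slBR":((332,408),(742,403)),
"barL":((115,474),(515,472)),"barR":((280,476),(690,470)),"barmid":(((40+349)/2,475),((446+766)/2,471)),"lsscr":((77,508),(477,508)),"lsscrR":((330,508),(727,505))}
for k,(p,q) in P.items():
    X,e=tri([a,b],[f(p),g(q)]); print(k,(w2m(X)*1000).round(1),(np.array(e)*1000).round(1))
for z in (.0855,.087):
  print("ribedge",(w2m(onplane(a,f((220,408)),z))*1000).round(1),(w2m(onplane(b,g((560,403)),z))*1000).round(1),(w2m(onplane(a,f((173,408)),z))*1000).round(1),(w2m(onplane(b,g((628,403)),z))*1000).round(1))
for z in (.0875,.089):
  print("hookfront",(w2m(onplane(a,f((165,339)),z))*1000).round(1),(w2m(onplane(b,g((636,336)),z))*1000).round(1))
  print("hookback",(w2m(onplane(a,f((176,368)),z))*1000).round(1),(w2m(onplane(b,g((628,366)),z))*1000).round(1))
for z in (.0487,.05):
  print("gap: fix",(w2m(onplane(a,f((200,207)),z))*1000).round(1),(w2m(onplane(b,g((600,205)),z))*1000).round(1),"ls",(w2m(onplane(a,f((200,250)),z))*1000).round(1),(w2m(onplane(b,g((600,247)),z))*1000).round(1))
```

```text
kscrL [32.7 -8.  86.9] [0.1 0.1]
kscrR [32.7  7.8 86.8] [0.1 0.1]
slTL [-36.7 -19.8 109.9] [0. 0.]
slTR [-36.7  20.2 110.1] [0. 0.]
slBL [  8.2 -20.  126.2] [0.1 0.1]
slBR [  8.4  20.  126. ] [0. 0.]
barL [ 19.1 -12.  125.8] [0.2 0.2]
barR [ 17.6  12.6 129. ] [0.1 0.1]
barmid [ 17.4   0.4 129.5] [0.1 0.1]
lsscr [ 24.  -17.6 127.4] [0.3 0.3]
lsscrR [ 24.2  19.1 126.1] [0.1 0.1]
ribedge [24.7 -4.8 85.5] [24.5  1.3 85.5] [ 24.7 -12.9  85.5] [24.5 12.9 85.5]
ribedge [24.1 -4.5 87. ] [23.9  1.  87. ] [ 24.1 -12.5  87. ] [23.9 12.5 87. ]
hookfront [ 11.5 -12.9  87.5] [11.7 13.  87.5]
hookback [ 16.6 -11.4  87.5] [17.  12.  87.5]
hookfront [ 11.  -12.5  89. ] [11.2 12.7 89. ]
hookback [ 16.1 -11.   89. ] [16.5 11.7 89. ]
gap: fix [ -1.2 -14.1  48.7] [-0.8 13.4 48.7] ls [  7.2 -14.7  48.7] [ 7.4 13.9 48.7]
gap: fix [ -1.5 -13.9  50. ] [-1.2 13.2 50. ] ls [  6.8 -14.4  50. ] [ 7.  13.7 50. ]
```

```bash
cat >> H.py <<'E'
# planar loop kinematics, mould frame mm (x,z)
PIV=np.array([-59.1,84.0]); LB=87.6; U=60.
def pin(th): return PIV+np.array([-15.8*np.cos(th)-2.8*np.sin(th),15.8*np.sin(th)-2.8*np.cos(th)])
def solve_bar(bx,bz,th0=1.35):
    # lever angle and loop elevation phi such that bar at bx,bz
    from scipy.optimize import brentq
    F=lambda t: np.hypot(bx-pin(t)[0],bz-pin(t)[1])-LB
    ts=np.linspace(.3,1.95,200); v=[F(t) for t in ts]
    r=[brentq(F,ts[i],ts[i+1]) for i in range(199) if v[i]*v[i+1]<0]
    if not r: return None
    t=min(r,key=lambda t:abs(t-th0)); p=pin(t); return t,np.arctan2(bz-p[1],bx-p[0])
PHI0=np.deg2rad(19.7)
def tcp_for(th,phi,y=.0):
    g=pin(th)+U*np.array([np.cos(phi),np.sin(phi)])
    pitch=phi-PHI0          # tool pitch 0 at grasp
    ty=np.array([np.sin(pitch),-np.cos(pitch)])
    g=g+2*ty
    return m2w([g[0]/1000,y/1000,g[1]/1000]),ori(pitch)
def bar_tcp(bx,bz,y=.0,th0=1.35):
    t,ph=solve_bar(bx,bz,th0); return tcp_for(t,ph,y)
E
python3 - <<'E'
from H import *
a,b=load("u0"),load("u1")
X,e=tri([a,b],[(180+311/2.4,5+371/2.4),(310+250/2.4,5+371/2.4)]);print("bush",w2m(X)*1000)
print(pin(1.38),pin(1.40))
th=1.39
for bz in (110,95,91,87,81.5):
    r=solve_bar(20.2,bz);p,q=bar_tcp(20.2,bz);print(bz,r[0],np.rad2deg(r[1]),w2m(p)*1000,None if kinematics.solve_ik(p,q) is None else 1)
p,q=tcp_for(1.385,PHI0); print(w2m(p)*1000)
bot.servo_line(p+[0,0,.06],q,.2)
bot.servo_line(p,q,.12); st()
f=force(6); print(f); np.save("f0.npy",f)
snap("wrist","g0")
E
```

```text
bush [-22.16161759  33.46648401  53.70228136]
[-64.84551502  98.98229145] [-64.5447401   99.09419773]
110 1.2598652473340033 7.7508772128773105 [-7.56192786e+00  2.62209537e-14  1.04321032e+02] 1
95 1.205709365308363 -1.8048404593476706 [-8.11946738e+00  3.19061945e-15  9.40084943e+01] 1
91 1.222212988992619 -4.513348556718594 [-8.13468421e+00  1.40013299e-14  9.13478321e+01] 1
87 1.2535561272174236 -7.304794912711754 [-8.08412316e+00 -2.32830862e-14  8.87273372e+01] 1
81.5 1.3215750340271488 -11.270890682626419 [-7.89691374e+00  1.05084931e-14  8.51795047e+01] 1
[-8.28229937e+00 -8.09728198e-16  1.17236547e+02]
t16.20 p[0.4734 0.1606 0.1179] f[-0.55  0.93  0.39] tq[-0.   -0.02 -0.03] w0.0698
[ 0.0125621  -0.00257008  0.05912316]
```

View pics/g0.png

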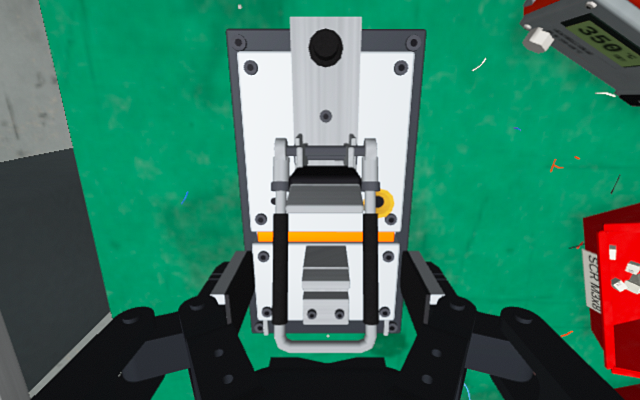

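Run:
```python
from H import *
hand.move_gripper(0.040,25); st(); print(force(6)); snap("wrist","g1")
```

```text
t16.62 p[0.4732 0.1604 0.1175] f[-0.11 -1.94  1.53] tq[-0.18  0.17 -0.01] w0.0457
[-0.98154063 -1.42592913  2.20064106]
```

View pics/g1.png

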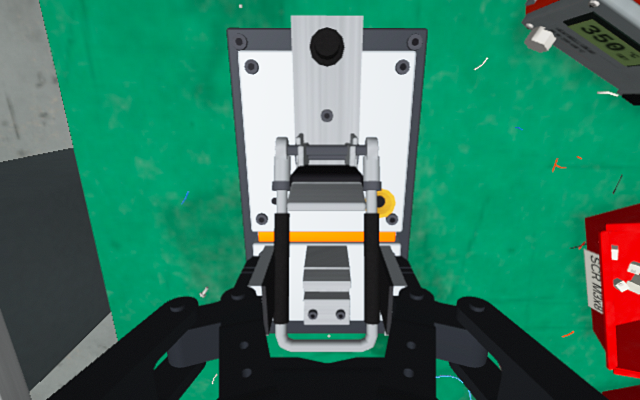

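Run:
```python
from H import *
t1,p1=solve_bar(20.2,95.5); f0=np.load("f0.npy")
for s in np.linspace(0,1,8)[1:]:
    p,q=tcp_for(1.385+(t1-1.385)*s,PHI0+(p1-PHI0)*s); bot.servo_line(p,q,.05)
    f=M.T@(force(3)-f0); print(s.round(2),f.round(2))
    if np.linalg.norm(f)>15: break
st(); snap("wrist","g2"); snap("scene","s4"); crop("s4",260,400,150,290,5,"s4c"); crop("g2",200,450,100,380,2,"g2c")
```

```text
0.14 [-1.79 -1.47  1.57]
0.29 [-1.08 -1.93  1.93]
0.43 [-1.8  -1.5   1.18]
0.57 [-1.86 -2.11  2.08]
0.71 [-1.68 -2.05  2.49]
0.86 [-1.9  -1.44  2.92]
1.0 [-2.33 -2.24  2.35]
t18.65 p[0.4732 0.1603 0.0945] f[-2.31  1.73  2.68] tq[0.5  0.28 0.07] w0.0460
```

View pics/g2c.png

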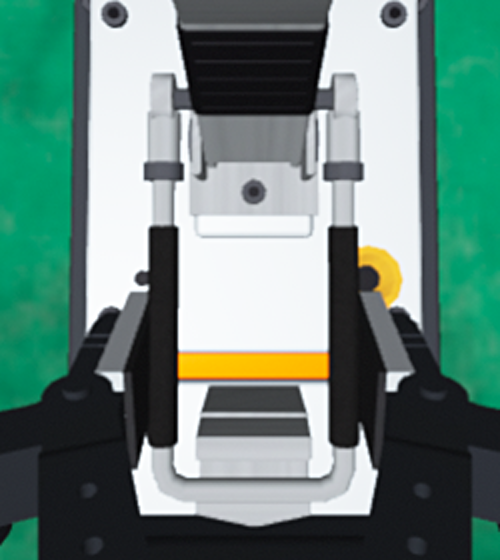

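View pics/s4c.png

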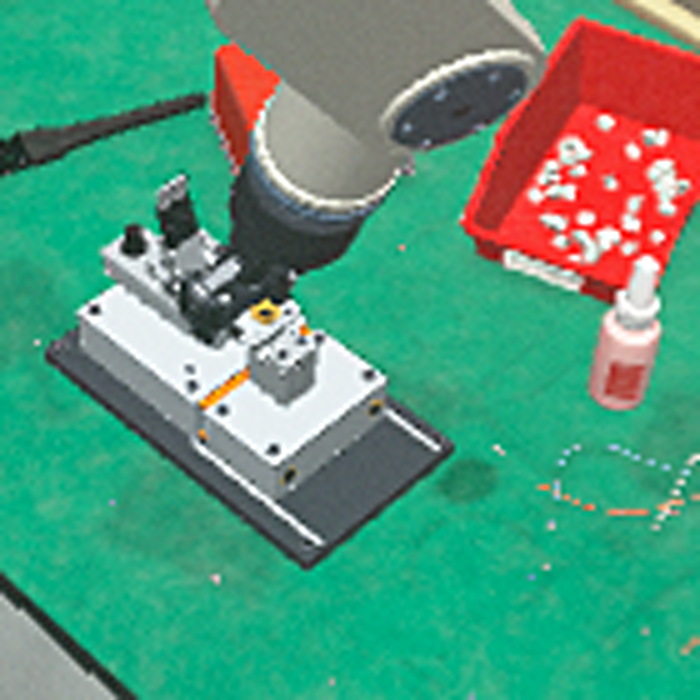

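Run:
```python
from H import *
r=load("g2")
f=lambda p:(200+p[0]/2-.25,100+p[1]/2-.25)
for z in (.094,.0955,.097):
    print("bar",z,[(w2m(onplane(r,f(p),z))*1000).round(1)[0] for p in [(250,478),(250,490.5),(250,503)]])
print("hookfront",w2m(onplane(r,f((255,437)),.089))*1000,"hook dark top edge",w2m(onplane(r,f((255,413)),.079))*1000)
print("fix face",w2m(onplane(r,f((255,351)),.05))*1000,"ls",w2m(onplane(r,f((255,381)),.05))*1000)
# sleeves: bottom end & top end rows
for z in (.0945,.095): print([(w2m(onplane(r,f(p),z))*1000).round(1) for p in [(163,444),(343,444),(163,228)]])
print(proj(r,[m2w([.0202,0,.0955])]))
```

```text
bar 0.094 [np.float64(18.7), np.float64(21.4), np.float64(24.1)]
bar 0.0955 [np.float64(18.1), np.float64(20.8), np.float64(23.4)]
bar 0.097 [np.float64(17.6), np.float64(20.2), np.float64(22.8)]
hookfront [11.34954494  0.54882383 89.        ] hook dark top edge [ 8.67828057  0.53461194 79.        ]
fix face [-1.14519633  0.49504994 50.        ] ls [ 7.48527132  0.48812961 50.        ]
[array([ 11.2, -19.8,  94.5]), array([11.2, 20. , 94.5]), array([-36.7, -20.2,  94.5])]
[array([ 11. , -19.8,  95. ]), array([11., 20., 95.]), array([-36.7, -20.2,  95. ])]
[[325.98946588 343.62559655]]
```

Run:
```python
from H import *
p,q=bar_tcp(19.7,95.5); bot.servo_line(p,q,.03)
fb=M.T@force(5); print("base",fb.round(2)); np.save("fb.npy",fb)
for bz in list(np.arange(94.5,83,-1))+[83.0,82.5,82,81.5,81,80.5,80.0]:
    p,q=bar_tcp(19.7,bz); bot.servo_line(p,q,.03)
    f=M.T@force(4)-fb; print(bz,f.round(2),"t%.2f"%get_obs()["time_s"])
    if f[2]>2.5 or abs(f[0])>5: print("stop");break
np.save("bz.npy",bz)
snap("wrist","g3"); snap("scene","s5"); crop("g3",200,450,100,380,2,"g3c")
```

```text
base [ 0.81 -1.95  3.18]
94.5 [-2.1   0.42  0.46] t19.32
93.5 [-3.24 -0.03 -0.25] t19.61
92.5 [-4.6   0.54  0.1 ] t19.89
91.5 [-5.46  0.07  0.16] t20.18
stop
```

View pics/g3c.png

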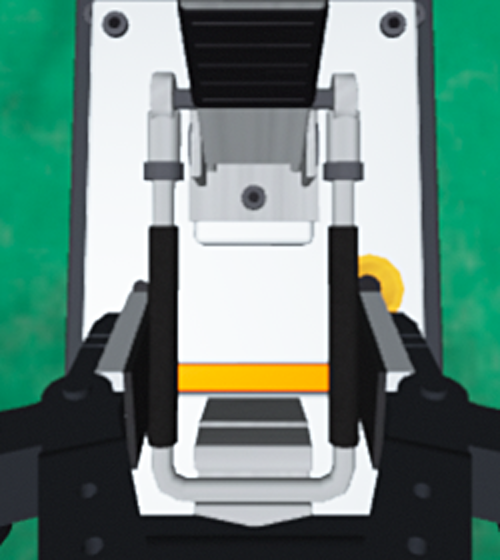

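Run:
```python
from H import *
r=load("g3")
f=lambda p:(200+p[0]/2-.25,100+p[1]/2-.25)
for z in (.0905,.0915,.0925):
    print("bar",z,[(w2m(onplane(r,f(p),z))*1000).round(1)[0] for p in [(250,478),(250,490.5),(250,503)]])
print("hookfront",w2m(onplane(r,f((255,447)),.089))*1000)
print("fix",w2m(onplane(r,f((255,363)),.05))*1000,"ls",w2m(onplane(r,f((255,393.5)),.05))*1000, "rib screw", w2m(onplane(r,f((253,198)),.072))*1000)
r=load("g2"); print("rib screw", w2m(onplane(r,f((253.5,191.5)),.072))*1000)
for i in range(2): print((M.T@force(4)-np.load("fb.npy")).round(2))
st()
```

```text
bar 0.0905 [np.float64(17.8), np.float64(20.4), np.float64(23.1)]
bar 0.0915 [np.float64(17.5), np.float64(20.1), np.float64(22.7)]
bar 0.0925 [np.float64(17.2), np.float64(19.8), np.float64(22.3)]
hookfront [11.6176809   0.58794258 89.        ]
fix [-0.87167504  0.55632411 50.        ] ls [ 7.64354071  0.55442437 50.        ] rib screw [-4.62307703e+01  6.49554397e-02  7.20000000e+01]
rib screw [-46.42481918   0.17365614  72.        ]
[-5.53  0.16 -0.32]
[-5.58 -0.21 -0.68]
t20.34 p[0.4732 0.161  0.0916] f[-1.99  4.92  2.42] tq[0.85 0.19 0.06] w0.0460
```

Run:
```python
from H import *
fb=np.load("fb.npy")
for bz in list(np.arange(90.5,83,-1))+[83.0,82.5,82,81.5,81,80.5,80.0]:
    p,q=bar_tcp(19.7,bz); bot.servo_line(p,q,.03)
    f=M.T@force(4)-fb; print(bz,f.round(2),"t%.2f"%get_obs()["time_s"])
    if f[2]>2.5 or abs(f[0])>9: print("stop");break
np.save("bz.npy",bz)
snap("wrist","g4"); snap("scene","s6"); crop("g4",200,450,100,380,2,"g4c")
```

```text
90.5 [-5.79  0.37 -0.21] t20.62
89.5 [-5.64 -0.04  0.3 ] t20.91
88.5 [-5.39  0.63  0.78] t21.19
87.5 [-5.29  0.09  0.38] t21.48
86.5 [-5.5   0.    0.86] t21.76
85.5 [-5.13  0.24  0.6 ] t22.04
84.5 [-5.33  0.09  0.99] t22.32
83.5 [-5.    0.55  1.09] t22.61
83.0 [-4.72 -0.23  1.21] t22.89
82.5 [-4.84 -0.22  1.19] t23.18
82 [-5.18  0.1   1.22] t23.46
81.5 [-4.45 -0.59  3.37] t23.74
stop
```

View pics/g4c.png

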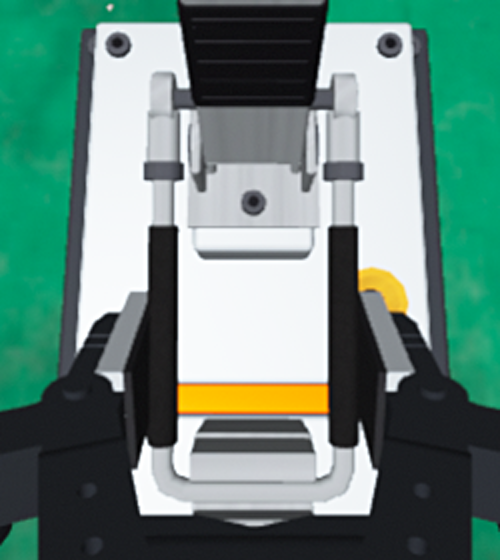

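Run:
```python
from H import *
fb=np.load("fb.npy")
bx=19.7
while bx>14.5:
    bx-=.4
    p,q=bar_tcp(bx,81.6); bot.servo_line(p,q,.03)
    f=M.T@force(4)-fb; print(round(bx,2),f.round(2),"t%.2f"%get_obs()["time_s"])
    if f[0]>3.0 or abs(f[2])>5: print("stop");break
np.save("bx.npy",bx)
snap("wrist","g5"); crop("g5",200,450,100,380,2,"g5c")
```

```text
19.3 [-1.17 -1.4   4.44] t24.12
18.9 [ 1.86 -1.42  6.38] t24.41
stop
```

View pics/g5c.png

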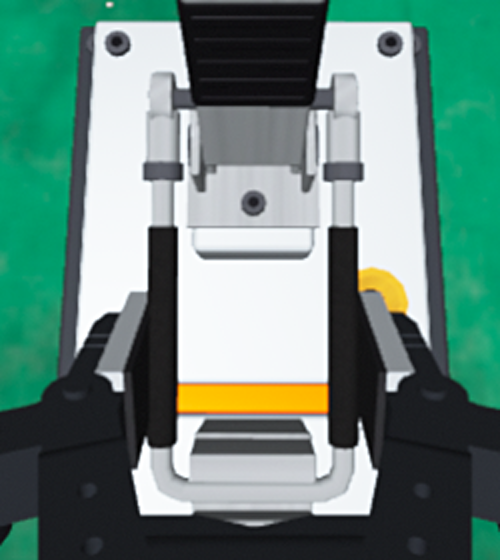

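Run:
```python
from H import *
fb=np.load("fb.npy")
bx=float(np.load("bx.npy")); bz=81.9
for _ in range(14):
    p,q=bar_tcp(bx,bz); bot.servo_line(p,q,.03)
    f=M.T@force(4)-fb; print(round(bx,2),round(bz,2),f.round(2),"t%.2f"%get_obs()["time_s"])
    if f[0]>6: print("stop");break
    if f[2]>2.5: bz+=.3
    else: bx-=.3
np.save("bx.npy",[bx,bz])
```

```text
18.9 81.9 [ 0.76 -1.28  4.19] t24.74
18.9 82.2 [ 0.28 -0.38  1.93] t25.02
18.6 82.2 [ 0.66 -0.28  0.9 ] t25.31
18.3 82.2 [ 0.39 -0.54  0.99] t25.59
18.0 82.2 [ 1.95 -0.62  2.23] t25.88
17.7 82.2 [ 3.59 -0.83  2.92] t26.16
17.7 82.5 [ 4.09 -1.1   1.24] t26.44
17.4 82.5 [ 5.01 -1.13  1.62] t26.73
17.1 82.5 [ 6.43 -1.75  2.89] t27.01
stop
```

Run:
```python
from H import *
bx,bz=np.load("bx.npy"); t,ph=solve_bar(bx,bz); print(t,np.rad2deg(ph))
snap("wrist","g6")
hand.move_gripper(0.068); snap("wrist","g7"); st()
o=get_obs(); Rt=R.from_quat(o["orientation"]).as_matrix()
bot.servo_line(o["position"]-.06*Rt[:,1],None,.15)
snap("wrist","g8"); snap("scene","s8")
crop("g8",220,430,20,330,1.9,"g8c"); crop("g6",200,450,100,380,2,"g6c");crop("s8",270,350,180,260,7,"s8c")
```

```text
1.0487011727122106 -9.062950984947626
t27.46 p[0.4734 0.1634 0.085 ] f[-0.56  0.19 -1.06] tq[-0.21  0.01 -0.02] w0.0681
```

View pics/g8c.png

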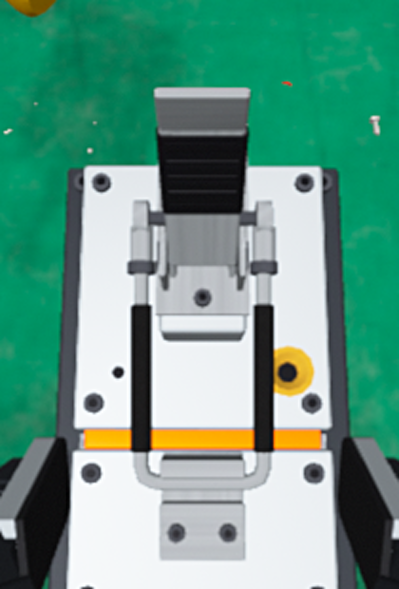

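View pics/s8c.png

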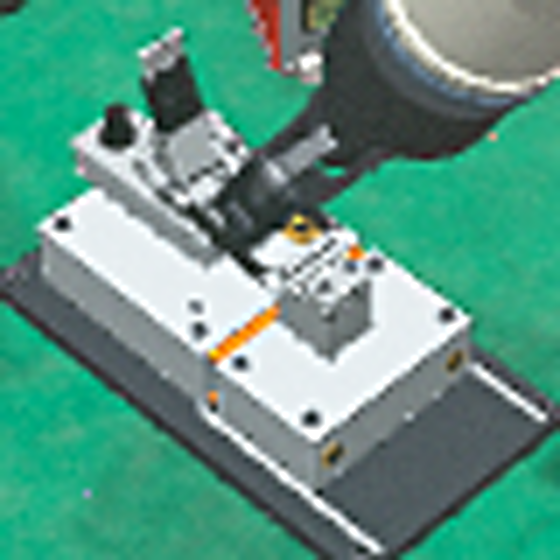

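```bash
cat >> H.py <<'E'
def press_tcp(th,off=0.,r=51.):
    v=np.array([-r,8.5+17+off]); c,s=np.cos(th),np.sin(th)
    g=PIV+np.array([v[0]*c+v[1]*s,-v[0]*s+v[1]*c])
    return m2w([g[0]/1000,.0003,g[1]/1000]),ori(-th)
E
python3 - <<'E'
from H import *
for th in (1.2,1.05,.7,.3,0,-.05):
    p,q=press_tcp(th,12 if th>1.1 else 0); k=kinematics.solve_ik(p,q); print(th,(w2m(p)*1000).round(0),None if k is None else k.round(2))
E
```

```text
1.2 [-43.   0. 145.] [-0.23  0.66  2.08  1.21  1.32 -1.17]
1.05 [-62.   0. 141.] [-0.14  0.58  2.1   1.19  1.18 -1.07]
0.7 [-82.   0. 136.] [ 0.05  0.41  2.09  0.97  0.9  -0.69]
0.3 [-100.    0.  123.] [ 0.32  0.35  2.02  0.43  0.73 -0.02]
0 [-110.    0.  110.] [ 0.5   0.4   1.93 -0.    0.81  0.49]
-0.05 [-111.    0.  107.] [ 0.53  0.42  1.91 -0.06  0.84  0.56]
```

Run:
```python
from H import *
hand.move_gripper(0.0,40)
o=get_obs(); bot.servo_line(o["position"]+[0,-.02,.06],None,.2)
p,q=press_tcp(1.05,35); bot.reach(p,q); st()
p,q=press_tcp(1.05,8); bot.servo_line(p,q,.1); st()
f=force(6);np.save("f0.npy",f);print(f)
snap("scene","s9");snap("wrist","w9");crop("s9",250,370,150,250,6,"s9c")
```

```text
t29.83 p[0.4725 0.1841 0.1571] f[ 0.11 -0.81 -0.1 ] tq[-0.4  -0.06 -0.01] w-0.0001
t30.25 p[0.4729 0.2081 0.1455] f[ 0.62 -0.58  0.12] tq[-0.47  0.03 -0.04] w-0.0000
[-0.11958016  0.0619553  -0.07006729]
```

View pics/s9c.png

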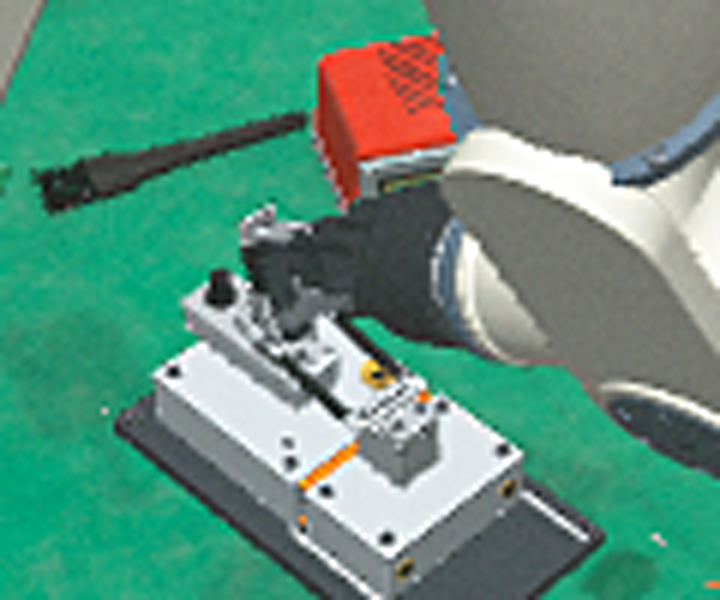

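View pics/w9.png

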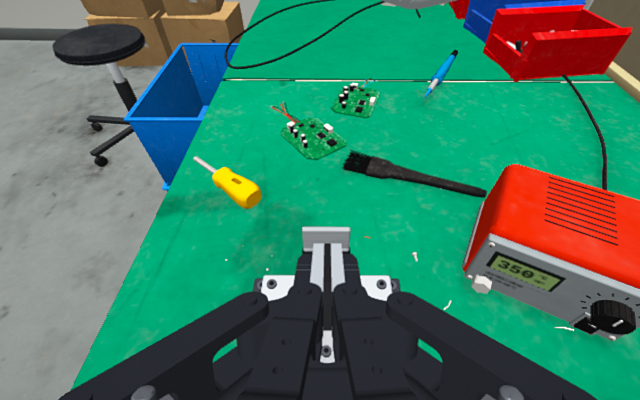

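Run:
```python
from H import *
f0=np.load("f0.npy")
p,q=press_tcp(1.05,3); bot.servo_line(p,q,.06)
th=1.05;n=0
while th>.45:
    th-=.05
    p,q=press_tcp(th); bot.servo_line(p,q,.04)
    f=M.T@(force(3)-f0); fn=f[0]*np.sin(th)+f[2]*np.cos(th)
    print("%.2f fn%.1f"%(th,fn),f.round(1),"t%.2f"%get_obs()["time_s"])
    if fn>25: print("stop");break
snap("wrist","w10");snap("scene","s10");crop("s10",250,370,150,250,6,"s10c")
```

```text
1.00 fn2.5 [ 3.2  1.  -0.4] t30.97
0.95 fn3.5 [ 4.4  1.7 -0.1] t31.24
0.90 fn4.2 [5.1 1.1 0.3] t31.52
0.85 fn4.4 [5.4 1.6 0.5] t31.79
0.80 fn3.9 [4.6 2.4 0.9] t32.07
0.75 fn5.2 [6.4 1.7 1.1] t32.34
0.70 fn4.5 [5.  1.9 1.6] t32.62
0.65 fn4.3 [5.7 1.3 1. ] t32.89
0.60 fn4.1 [4.6 1.6 1.7] t33.17
0.55 fn3.6 [4.6 1.5 1.4] t33.44
0.50 fn3.3 [3.7 1.2 1.7] t33.72
0.45 fn2.7 [2.8 1.3 1.6] t33.99
```

View pics/s10c.png

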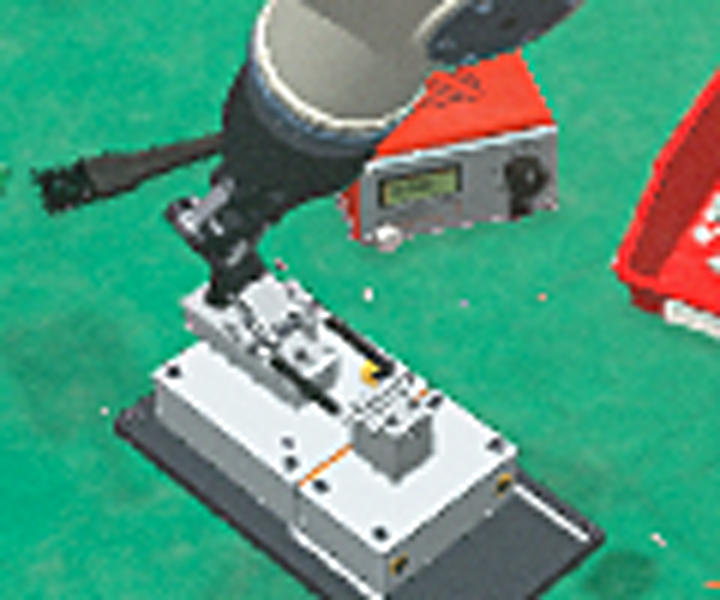

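View pics/w10.png

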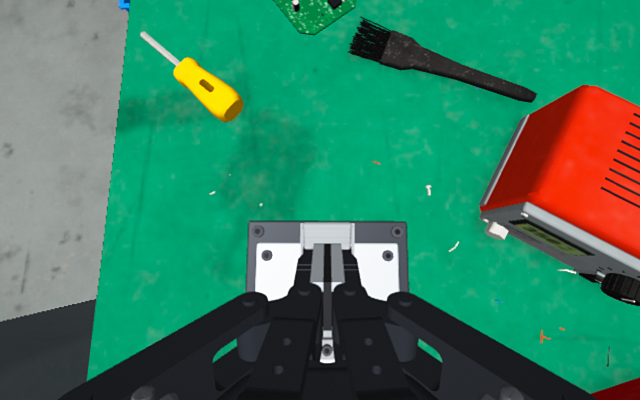

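Run:
```python
from H import *
f0=np.load("f0.npy")
th=.45
while th>-.11:
    th-=.04 if th>.05 else .02
    p,q=press_tcp(th); bot.servo_line(p,q,.04)
    f=M.T@(force(3)-f0); fn=f[0]*np.sin(th)+f[2]*np.cos(th)
    print("%.2f fn%.1f"%(th,fn),f.round(1),"t%.2f"%get_obs()["time_s"])
    if fn>25 or (th<.08 and fn>7): print("stop");break
snap("wrist","w11");snap("scene","s11");crop("s11",250,370,150,250,6,"s11c"); np.save("th.npy",th)
```

```text
0.41 fn2.5 [2.5 0.9 1.7] t34.37
0.37 fn2.8 [2.2 1.  2.1] t34.64
0.33 fn1.5 [1.7 0.5 1. ] t34.92
0.29 fn1.3 [0.8 0.8 1.1] t35.19
0.25 fn0.7 [0.9 1.  0.5] t35.47
0.21 fn0.5 [ 0.2 -0.1  0.5] t35.74
0.17 fn-0.2 [ 0.2  0.5 -0.2] t36.02
0.13 fn-0.9 [-0.4  0.2 -0.8] t36.29
0.09 fn0.7 [0.2 0.4 0.7] t36.57
0.05 fn-0.2 [ 0.1 -0.2 -0.2] t36.84
0.01 fn-0.0 [ 0.5  0.1 -0. ] t37.12
-0.01 fn4.6 [ 2.8 -1.3  4.6] t37.39
-0.03 fn15.4 [ 6.1 -3.7 15.6] t37.67
stop
```

View pics/s11c.png

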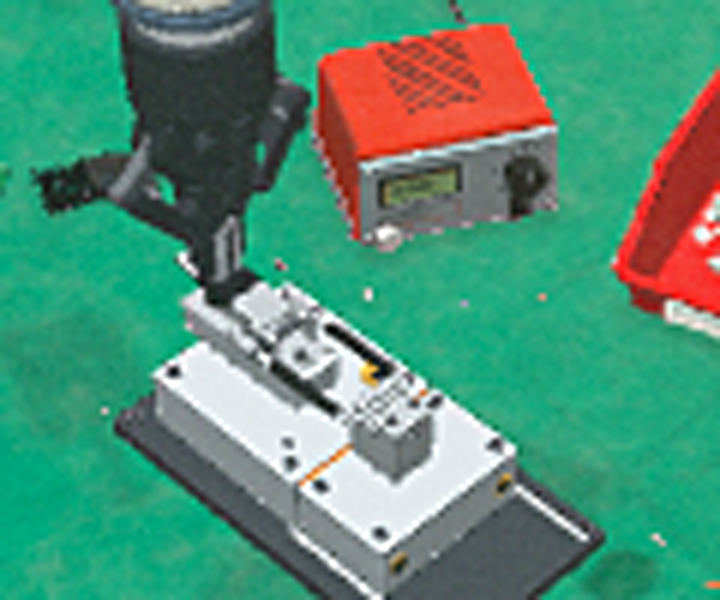

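Run:
```python
from H import *
p=get_obs()["position"]
bot.servo_line(p+[0,0,.1],ori(0),.15)
hand.move_gripper(.06)
for i,y in enumerate((.05,-.045)):
    bot.reach(m2w([0,y,.215]),ori()); snap("wrist",f"z{i}")
st(); snap("scene","s12")
crop("z0",180,330,5,255,2.4,"a");crop("z1",310,460,5,255,2.4,"b")
cv2.imwrite("pics/zc.png",np.hstack([cv2.imread("pics/a.png"),cv2.imread("pics/b.png")]))
crop("s12",250,370,150,250,6,"s12c")
```

```text
t40.31 p[0.4287 0.1526 0.2155] f[ 0.79 -0.07 -0.09] tq[0.03 0.01 0.03] w0.0600
```

View pics/zc.png

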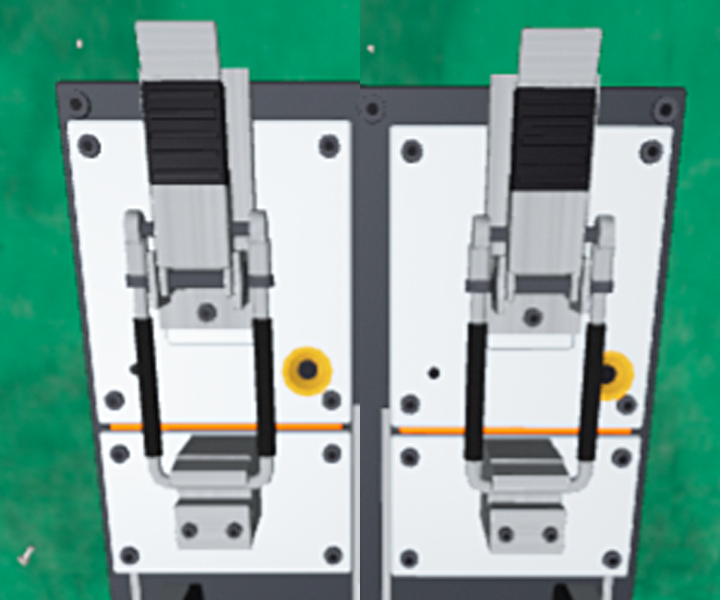

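View pics/s12.png

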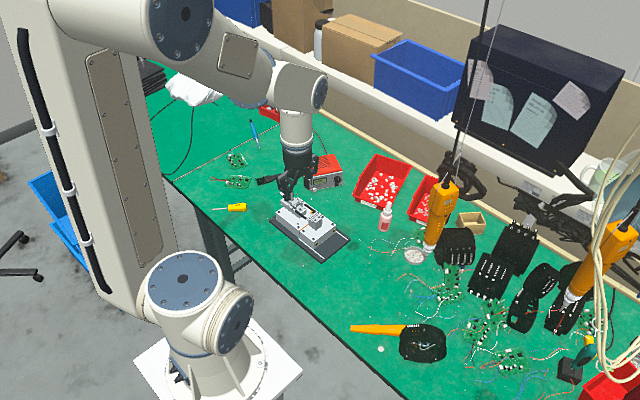

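Run:
```python
from H import *
a,b=load("z0"),load("z1")
f=lambda p:(180+p[0]/2.4-.3,5+p[1]/2.4-.3); g=lambda p:(310+(p[0]-360)/2.4-.3,5+p[1]/2.4-.3)
for k,p,q in [("gripFL",(140,82),(516,88)),("gripFR",(219,80),(602,88)),("gripNL",(150,185),(514,190)),("gripNR",(226,183),(590,190)),("tipL",(135,22),(522,29)),("tipR",(214,22),(601,28)),("slTL",(143,319),(477,324)),("slBL",(152,456),(474,459)),("slTR",(262,319),(597,324)),("slBR",(266,454),(588,459))]:
    X,e=tri([a,b],[f(p),g(q)]); print(k,(w2m(X)*1000).round(1),e[0].round(4))
for z in [.05]: print([ (w2m(onplane(r,h(p),z))*1000)[0].round(1) for r,h,p in [(a,f,(210,423)),(a,f,(210,432)),(b,g,(560,428)),(b,g,(560,436))]])
```

```text
gripFL [-115.4  -11.8   91.7] 0.0001
gripFR [-114.8   12.3   97. ] 0.0001
gripNL [-87.1 -11.1  92.2] 0.0002
gripNR [-87.4  12.   92.3] 0.0001
tipL [-130.3  -11.2   94.3] 0.0
tipR [-130.4   11.3   94.5] 0.0002
slTL [-45.2 -19.9  80.5] 0.0
slBL [  1.5 -19.8  84.2] 0.0002
slTR [-45.4  20.1  81.7] 0.0001
slBR [ 1.  20.1 84.4] 0.0
[np.float64(-1.3), np.float64(2.4), np.float64(-1.0), np.float64(2.3)]
```

Run:
```python
from H import *
for i,y in enumerate((-.12,.12)):
    bot.reach(m2w([-.01,y,.2]),ori()); r=snap("wrist",f"y{i}"); print(proj(r,[m2w(v) for v in ([.015,0,.085],[-.13,0,.092])]).round(0).tolist())
st()
```

```text
[[474.0, 229.0], [510.0, 28.0]]
[[180.0, 228.0], [144.0, 27.0]]
t41.82 p[0.5921 0.1637 0.1999] f[-0.02  0.67 -0.  ] tq[-0.05  0.03 -0.01] w0.0597
```

Run:
```python
from H import *
crop("y0",430,560,10,260,2.4,"a");crop("y1",95,225,10,260,2.4,"b")
cv2.imwrite("pics/yc.png",np.hstack([cv2.imread("pics/a.png"),cv2.imread("pics/b.png")]))
crop("y0",430,520,120,245,4.4,"a");crop("y1",135,225,120,245,4.4,"b")
cv2.imwrite("pics/yd.png",np.hstack([cv2.imread("pics/a.png"),cv2.imread("pics/b.png")]))
```

```text
(no output)
```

View pics/yc.png

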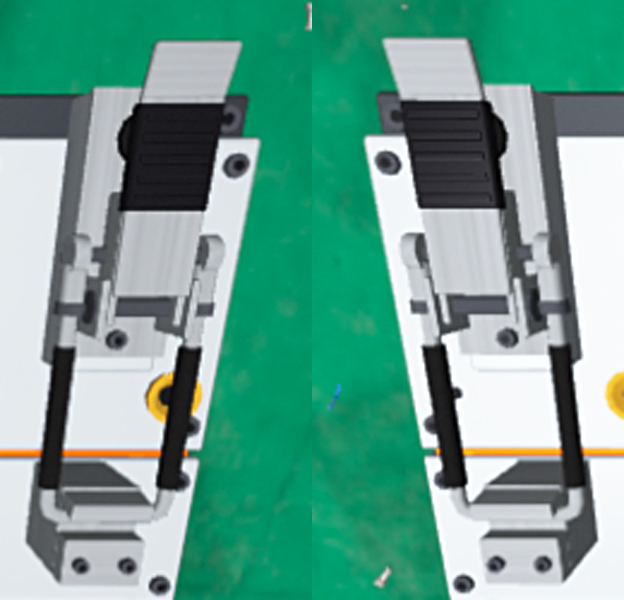

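View pics/yd.png

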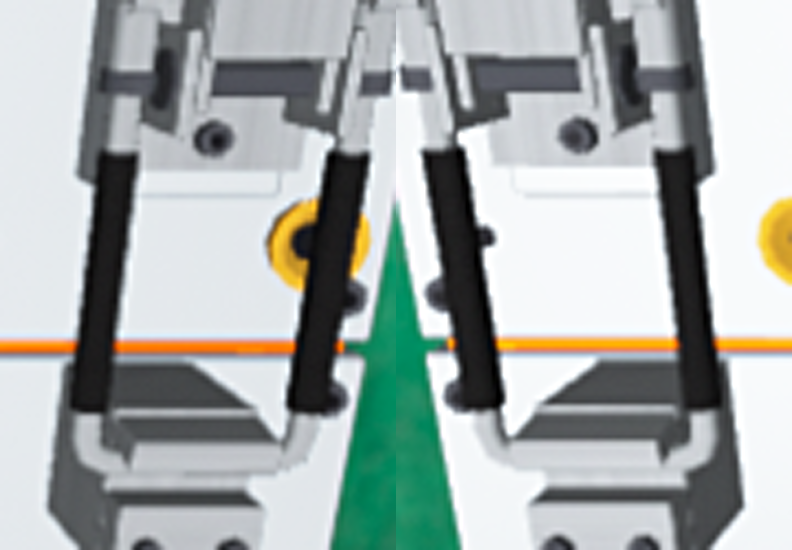

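Run:
```python
from H import *
a,b=load("y0"),load("y1")
f=lambda p:(430+p[0]/4.4-.4,120+p[1]/4.4-.4); g=lambda p:(135+(p[0]-396)/4.4-.4,120+p[1]/4.4-.4)
for k,p,q in [("slTL",(118,153),(446,152)),("slBL",(91,410),(481,407)),("slTR",(350,153),(674,152)),("slBR",(311,410),(700,407)),("kscL",(145,548),(560,547)),("kscR",(233,548),(646,547)),("ribscr",(214,138),(578,135))]:
    X,e=tri([a,b],[f(p),g(q)]); print(k,(w2m(X)*1000).round(1),e[0].round(4))
f=lambda p:(430+p[0]/2.4-.3,10+p[1]/2.4-.3); g=lambda p:(95+(p[0]-312)/2.4-.3,10+p[1]/2.4-.3)
for k,p,q in [("tipL",(155,42),(383,40)),("tipR",(242,43),(470,39)),("gripNL",(121,209),(417,206)),("gripNR",(207,210),(504,207)),("gripFL",(137,103),(401,100)),("gripFR",(223,104),(488,101))]:
    X,e=tri([a,b],[f(p),g(q)]); print(k,(w2m(X)*1000).round(1),e[0].round(4))
```

```text
slTL [-45.  -19.9  80.3] 0.0003
slBL [  1.6 -20.   83. ] 0.0001
slTR [-45.2  20.2  81. ] 0.0003
slBR [ 1.5 20.  83.2] 0.0001
kscL [28.1 -8.  86.2] 0.0002
kscR [27.9  8.2 86.6] 0.0003
ribscr [-46.7   0.   72.9] 0.0001
tipL [-130.2  -11.5   94. ] 0.0002
tipR [-130.2   11.9   94. ] 0.0002
gripNL [-87.6 -12.4  90.1] 0.0
gripNR [-87.3  12.8  89.8] 0.0001
gripFL [-115.9  -11.9   89.6] 0.0
gripFR [-115.6   12.3   89.4] 0.0001
```

Run:
```python
from H import *
o=get_obs()["joint_pos"]
for deg in (35,45,55,65):
  for TX in (-.06,-.03,0):
   for z in (.15,.17):
    c,s=np.cos(np.deg2rad(deg)),np.sin(np.deg2rad(deg))
    ty=c*EY-s*EZ; tx=s*EY+c*EZ; tz=np.cross(tx,ty)
    q=R.from_matrix(np.array([tx,ty,tz]).T).as_quat()
    P=m2w([-.03,TX,z]); k=kinematics.solve_ik(P,q)
    if k is not None:
        cam=P-.077*tx-.125*ty; print(deg,TX,z,(k).round(2),(w2m(cam)*1000).round(0))
```

```text
35 -0.06 0.15 [0.88 0.33 2.6  4.15 0.83 1.35] [ -30. -207.  159.]
35 -0.06 0.17 [0.88 0.24 2.59 4.22 0.78 1.24] [ -30. -207.  179.]
35 -0.03 0.15 [0.79 0.34 2.56 4.07 0.8  1.33] [ -30. -177.  159.]
35 -0.03 0.17 [0.79 0.26 2.55 4.14 0.75 1.23] [ -30. -177.  179.]
35 0 0.15 [0.71 0.35 2.52 4.01 0.76 1.31] [ -30. -147.  159.]
35 0 0.17 [0.71 0.28 2.51 4.08 0.71 1.22] [ -30. -147.  179.]
45 -0.06 0.15 [0.77 0.18 2.53 4.38 0.54 0.97] [ -30. -203.  184.]
45 -0.03 0.15 [0.69 0.2  2.49 4.32 0.5  0.96] [ -30. -173.  184.]
45 0 0.15 [0.63 0.23 2.44 4.28 0.47 0.95] [ -30. -143.  184.]
45 0 0.17 [0.63 0.17 2.43 4.41 0.44 0.8 ] [ -30. -143.  204.]
55 -0.06 0.17 [ 0.66  0.05  2.42 -1.17  0.39  0.13] [ -30. -195.  228.]
55 -0.03 0.17 [ 0.61  0.09  2.38 -1.16  0.36  0.07] [ -30. -165.  228.]
55 0 0.17 [ 0.56  0.13  2.33 -1.14  0.33  0.01] [ -30. -135.  228.]
65 -0.06 0.15 [ 0.57  0.09  2.34 -0.62  0.4  -0.47] [ -30. -183.  231.]
65 -0.06 0.17 [ 0.57  0.05  2.33 -0.54  0.45 -0.55] [ -30. -183.  251.]
65 -0.03 0.15 [ 0.53  0.13  2.3  -0.58  0.39 -0.55] [ -30. -153.  231.]
65 -0.03 0.17 [ 0.53  0.09  2.28 -0.51  0.44 -0.62] [ -30. -153.  251.]
65 0 0.15 [ 0.49  0.17  2.25 -0.54  0.38 -0.62] [ -30. -123.  231.]
65 0 0.17 [ 0.49  0.13  2.23 -0.48  0.43 -0.69] [ -30. -123.  251.]
```

Run:
```python
from H import *
c,s=np.cos(np.deg2rad(55)),np.sin(np.deg2rad(55))
ty=c*EY-s*EZ; tx=s*EY+c*EZ; tz=np.cross(tx,ty)
q=R.from_matrix(np.array([tx,ty,tz]).T).as_quat()
bot.reach(m2w([-.02,-.06,.19]),q); st()
r=snap("wrist","k0"); print(proj(r,[m2w([.0137,0,.0815]),m2w([-.1,0,.09])]))
```

```text
t42.77 p[0.4142 0.1721 0.1912] f[-0.5   0.81  0.14] tq[-0.01  0.24  0.  ] w0.0601
[[284.28005193 178.81288554]
 [428.30754645 186.45147088]]
```

View pics/k0.png

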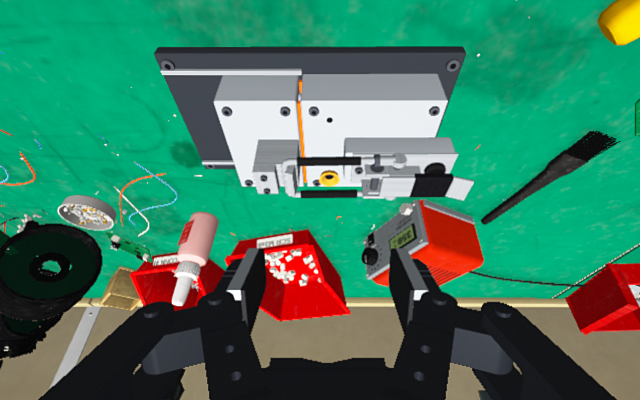

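Run:
```python
from H import *
a=cv2.imread("pics/k0.png")[125:210,235:335]; a=cv2.rotate(a,cv2.ROTATE_180); cv2.imwrite("pics/k0c.png",cv2.resize(a,None,fx=7,fy=7,interpolation=cv2.INTER_CUBIC))
```

```text
(no output)
```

View pics/k0c.png

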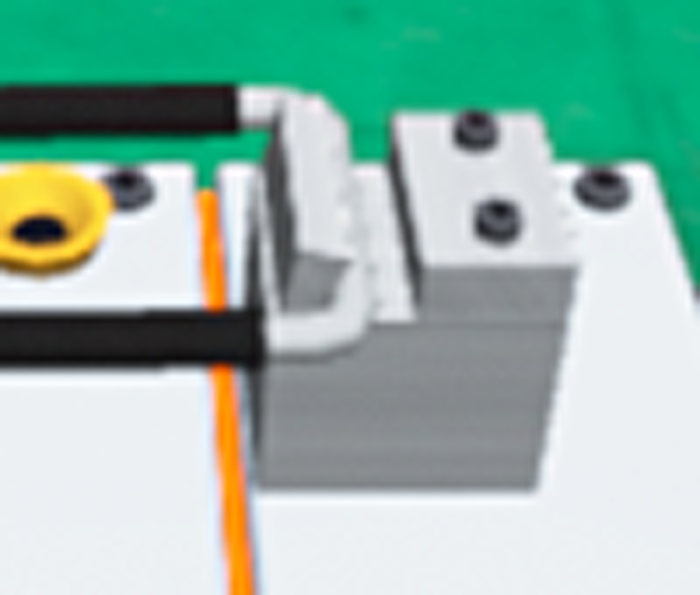

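Run:
```python
from H import *
from workcell import hand_in
st(); print(hand_in())
```

```text
t42.83 p[0.4148 0.1722 0.1912] f[0.03 0.64 0.72] tq[0.   0.22 0.04] w0.0600
the job is handed in; nothing more can be done
None
```

The mould is latched shut, and I handed the job in at 42.8 s with the arm clear of everything.

- **Loose half:** I pushed it until the force rose to 6.8 N, including the slide's own drag. Afterwards the gap measured about 8.3 mm, so it was just touching the seal.
- **Loop:** I gripped it across the sleeves and lowered the bar into the groove. I felt the groove floor when the bar centre was about 81.5 mm above the bench, with only about 2 N. Drawing the bar back against the hook took about 6 N. During that draw the vertical force briefly reached about 6 N before I eased the bar up.
- **Lever:** It took at most about 5 N to press over. It snapped past centre on its own, and I held it onto its stop with about 15 N.

**Last checks:**
- The gap is now about 3.5 mm, so the seal is squeezed about 4.5 mm.
- The lever grip is level to within about 0.5 mm over 28 mm.
- A side view shows the bar in the groove, tucked under the hook.

**Disagreements:**
- The loop's legs measured about 3–4° up from level, where they should be level. The bar may therefore sit a few millimetres above the groove floor against the hook. That is within the spread of my height measurements, which disagreed by about 1–3 mm.
- The wrist camera and the fixed cameras disagreed by about 3 mm on where the mould lies. I used positions measured relative to the mould and the force readings instead.

I did not compare the other items on the bench one by one. I kept the arm's path clear of them, and nothing looked moved in the last pictures.

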